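# Draw out the telescopic hand mirror and hold it up

### The arm

A 7-joint arm with a two-finger parallel gripper is mounted at the origin on the work surface. World frame = base frame: x ahead of the robot, y to its left, z up, the work surface at z = 0. Lengths are in m, angles in rad, forces in N, time in s.
With the tool pointing down it reaches from about 0.4 to 0.9 m from the base axis. Payload 5.5 kg.
Tool frame: the origin (TCP) lies at the very end of the fingers, on their centre line; the grasp point (between the pads) lies 19 mm behind it; x points along the fingers, z is the direction in which the jaws open and shut, and the axes are right-handed (so a half turn about x gives the same grasp; the last joint's range is limited). The gripper opens to 92 mm and grips with 3 to 60 N. Pads are 19 mm wide; open, the fingers measure 130 mm over their backs; the gripper's body (75 mm by 190 mm) begins 47 mm behind the grasp point.
Start: joints at [-0.864, 0.501, -0.427, 1.55, 0.221, 1.138, -0.21], TCP at [0.279, 0.587, 0.227] pointing down, gripper open.
Joint ranges: [-2.88, 2.88], [-0.31, 2.03], [-1.54, 1.56], [0.2, 2.42], [-1.41, 4.55], [0.19, 2.02], [-2.57, 2.57]. Speed limits (rad/s): [2.57, 2.57, 3.14, 3.14, 3.14, 3.14, 3.14].

### API

Orientations are given as a unit quaternion [x, y, z, w].
In Python, from plant import * gives the robot as it stands.
- The arm moves only by the shell command python3 -m creep 'ROWS'. ROWS is text: rows parted by semicolons, each of 7 numbers parted by spaces: the shift along the tool's x, y, z in m, then the turn, a rotation vector about the tool's x, y, z in rad, then the gripper's target within -1 to 1 (shut at 1, half-way at 0, fully open at -1). In form: tx ty tz ax ay az fingers; .... A call has 1 to 8 rows; each row shifts and turns the commanded pose from where the row before left it, along the tool's axes as they then stand; what a row does not reach is not made up. A row lasts 1/12 s, in which the tool goes at most 41.7 mm and 7.16 degrees, less where a joint would pass 70% of its speed; a pose out of reach is approached as far as the arm can. A call with a gripper value outside its range is refused whole. The fingers move at their own pace and stop on an object; the grip force is fixed at half the most. Time passes only in rows, so rows that do not move let the fingers close. It gives the time, the measured TCP pose, the force and the opening at its end, in the units of the state.
- state(): the state, without advancing time (a new reading comes with each control period).
- grab_frame(name): name is "side" or "top"; returns a dict with "frame" (384x512x3 uint8, blue, green, red), "range_z" (384x512 float32, m along the optical axis (not along the pixel's ray), 0 where there is no reading), "camera_matrix" (3x3 intrinsics, pixels), "xyz" and "rotation" of the camera in the world. Camera axes: x right, y down, z forward; pixel columns grow to the right and rows downward; lengths in m; the calibration is good to about 2 mm. A picture is of the moment at which its call begins.
- hand_in(): hands the job in, once; it reports no verdict.
The state is a dict: "t": time; "q": joint angles; "joint_velocities": joint speeds; "tau": joint torques, N m; "tool_pos": TCP position; "tool_rot": TCP orientation; "ft_force": force on the tool from outside, world axes, zero at the start; "torque": the same for the moment, N m; "grip_width": finger opening in m.
Only numpy, scipy, OpenCV 4.12 (cv2) and the standard library are available. Lean on these libraries where they do the work, as an engineer would, in place of code of your own. Each camera call takes 0.05 s, during which the arm holds its last target.

### The job

Get the telescopic hand mirror out of the acrylic tower: pull the top tray right out to its stop by its knob, then grip the mirror's handle so that its side button is pressed in and draw it out to its second stop, fully extended, while the head still lies in its rest. Lift the extended mirror straight up and finish while holding it still, about level with the glass up, a hand's breadth above where it lay. Leave the top tray out, the lower trays shut and the other things undisturbed.

Things in the scene. Friction and masses are not known exactly. Their poses are not given: they have to be found in the camera images.
- tower: Clear acrylic three-tier tray unit, 180 mm deep (x), 210 wide (y), 145 high, fixed. Origin: centre of its underside. Its -x axis points out of its front (at x -90 mm), the way the trays pull. Three open-topped trays one above the other under a 4 mm top; each has an aluminium knob on its front at y -45 mm. Top tray: inner floor 102 mm, rim 137 mm above the dresser.
- tray_top (a joint): How far the top tray is pulled out, m: 0 shut (start), 0.135 at its stop. It slides along the tower's -x with about 3.5 N of friction and stays where it is left.
- tray_mid (a joint): The same for the middle tray (starts and stays at 0).
- tray_low (a joint): The same for the lowest tray (starts and stays at 0).
- top_knob (a point): Centre of the head of the top tray's knob, 119 mm above the dresser; axes as the tower's; moves with the tray. Round aluminium head 21 mm across, 14 mm long, its axis along x, on a 9 mm stem; the head spans 20 to 34 mm out from the tray's front. Free air beside it: the nearest thing is the mirror's handle, 93 mm to +y.
- mirror: Loose aluminium hand mirror, about 0.15 kg, lying level in the left (+y) lane of the top tray. Origin: centre of its round head (64 mm across, 10 mm thick), 120 mm above the dresser at the start; +z is the glass face (up); its telescopic handle runs along its -x, the tower's -x. It lifts straight up; with the tray at its stop the head is 13 mm clear of the tower's front.
- mirror_handle (a joint): Extension of the telescopic handle along the mirror's -x, m: 0 shut (start), first stop 0.030, second stop 0.060, the end of its travel. Locked at a stop while the button is out. With the button in it slides with about 2 N of friction, passes the first stop freely and stays where it is; let out between stops, the button clicks in at the next stop reached.
- mirror_button (a joint): Release button, m: 0 out (start), 0.0045 fully in. It moves square into the handle's +y side; the catch is free above about 0.0035. Spring 3.5 N at the start of the press, 6.7 N fully in.
- handle_grip (a point): On the handle's centre line at the middle of the button, 27 mm out from the tray's front, 26 mm from the handle's free end; axes as the mirror's; moves with the handle. Flat-sided sleeve 18 mm wide (y), 18 mm high, 103 mm long. The button, 14 mm long, 10 mm high, stands 4 mm proud of the +y flat, so a grip across y here presses it in. Starts 120 mm above the dresser, free air beside and below.
- tray_floor (a point): On the inner floor of the top tray's right (-y) lane; it moves with the tray.
- compact: Round powder compact, 56 mm across, 14 mm high, loose on the top tray's floor in the right (-y) lane, riding along with the tray. Origin: centre of its underside.
- brush_holder: Bystander: pink silicone brush holder, 72 mm across, 95 mm high, with brushes up to 185 mm. Origin: centre of its underside.
- jar: Bystander: brown glass jar with a lid, 62 mm across, 58 mm high. Origin: centre of its underside.
- trinket_dish: Bystander: porcelain trinket dish, 100 mm across, 20 mm high. Origin: centre of its underside.
- perfume: Bystander: perfume bottle, 30 x 55 x 102 mm. Origin: centre of its underside.
- lipstick: Bystander: upright lipstick, 20 x 20 x 71 mm. Origin: centre of its underside.
- hairbrush: Bystander: wooden hairbrush lying along its x, 195 mm long, 60 mm wide, 28 mm high. Origin: on the dresser, near its middle.
- mirror_rest (a point): The rest under the mirror's head, moves with the tray, axes as the tower's. 1.5 mm in front of the head stands a divider with a 16 mm wide slot for the 10 mm neck, so the head stays behind when the handle is drawn out along -x. The handle leaves the tray through a 26 mm wide notch in the tray's front; slot and notch are open at the top.
Not all that is in view belongs to the job. Of the things shaped like the mirror, the aluminium one is meant.

How it is judged:
By the outcome, as a careful person would: the job done as asked, in the order asked, and still so for the second after the job is handed in, while the arm keeps its last pose, push and grip.
It also fails if it takes over 48 s, if anything falls off the work surface, if the arm or the gripper's body presses on something with over 40 N, if the wrist force passes 120 N, or if a joint passes its speed limit or range.

## Working session

There is one attempt and no reset: what is moved stays moved. The work goes in short steps, Python scripts to look and compute and a shell command to move; the robot and the scene stay as the last step left them, time stands still between calls to the robot, and variables do not carry over. Pictures are saved under pics/ and viewed, and the job is handed in when it is done.

```bash
ls; mkdir -p pics; cat > h.py <<'E'
from plant import *
import numpy as np, cv2
from scipy.spatial.transform import Rotation as R
def cap(n):
    f=grab_frame(n); np.savez('last_%s.npz'%n,**{k:np.array(v) for k,v in f.items()}); return f
def pts(f):
    K=np.array(f['camera_matrix']);z=np.array(f['range_z']);v,u=np.indices(z.shape)
    P=np.stack([(u-K[0,2])/K[0,0]*z,(v-K[1,2])/K[1,1]*z,z],-1)
    r=np.array(f['rotation'])
    r=r if r.shape==(3,3) else R.from_quat(r).as_matrix()
    return P@r.T+np.array(f['xyz'])
E
python3 - <<'E'
from h import *
s=state();print(s['t'],s['tool_pos'],s['tool_rot'],s['ft_force'],s['grip_width'])
print(np.round(R.from_quat(s['tool_rot']).as_matrix(),3))
for n in('top','side'):
    f=cap(n);cv2.imwrite(f'pics/{n}0.png',f['frame']);print(n,f['xyz'],f['rotation'],f['camera_matrix'])
E
```

```text
pics
0.0 [0.2788241  0.58637147 0.22567812] [-0.37806093  0.59837512  0.37735597  0.59717638] [0.33468895 0.70173454 0.25456315] 0.09170882586332284
[[-0.001 -0.903  0.429]
 [-0.002  0.429  0.903]
 [-1.     0.    -0.002]]
top [ 0.49876356 -0.04371246  1.2808712 ] [-0.69733527  0.71533792 -0.02766095  0.03535604] [[370.74018219   0.         260.1259602 ]
 [  0.         370.74018219 190.12729185]
 [  0.           0.           1.        ]]
side [ 0.51473512 -1.36448127  0.93778852] [ 0.87649237 -0.02916886  0.01482099 -0.48030266] [[449.40746803   0.         258.79090531]
 [  0.         449.40746803 191.78788257]
 [  0.           0.           1.        ]]
```

View pics/top0.png

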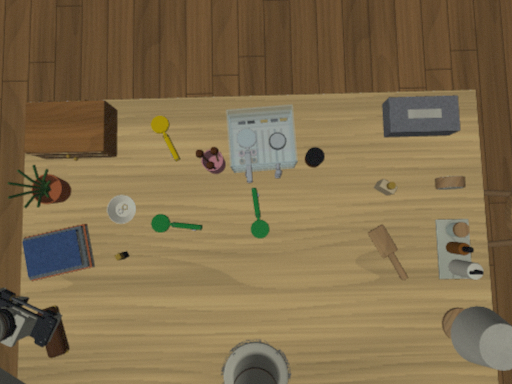

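View pics/side0.png

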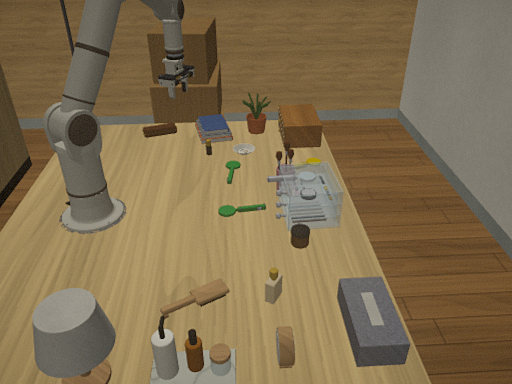

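```bash
python3 - <<'E'
from h import *
f=dict(np.load('last_top.npz'));P=pts(f)
c=f['frame'][95:195,190:335];cv2.imwrite('pics/crop0.png',cv2.resize(c,None,fx=5.5,fy=5.5,interpolation=cv2.INTER_CUBIC))
g=dict(np.load('last_side.npz'))
c=g['frame'][135:255,240:360];cv2.imwrite('pics/crop1.png',cv2.resize(c,None,fx=5,fy=5,interpolation=cv2.INTER_CUBIC))
for v in range(150,186,2): print(v,[ '%.3f,%.3f,%.3f'%tuple(P[v,u]) for u in (246,248,250,252,276,278,280)])
E
```

```text
150 ['0.726,0.008,0.146', '0.727,0.002,0.143', '0.727,-0.004,0.142', '0.727,-0.010,0.143', '0.725,-0.085,0.141', '0.724,-0.091,0.143', '0.724,-0.097,0.146']
152 ['0.721,0.008,0.141', '0.721,0.002,0.144', '0.721,-0.004,0.141', '0.720,-0.010,0.143', '0.717,-0.085,0.148', '0.717,-0.091,0.151', '0.718,-0.097,0.141']
154 ['0.714,0.008,0.148', '0.714,0.002,0.145', '0.714,-0.004,0.144', '0.715,-0.010,0.139', '0.712,-0.085,0.145', '0.712,-0.091,0.143', '0.711,-0.097,0.148']
156 ['0.708,0.009,0.146', '0.708,0.002,0.145', '0.708,-0.004,0.145', '0.708,-0.010,0.140', '0.705,-0.084,0.148', '0.705,-0.091,0.144', '0.705,-0.097,0.147']
158 ['0.702,0.009,0.145', '0.701,0.002,0.145', '0.702,-0.004,0.142', '0.702,-0.010,0.142', '0.699,-0.084,0.146', '0.699,-0.091,0.144', '0.700,-0.097,0.139']
160 ['0.695,0.009,0.145', '0.695,0.003,0.144', '0.695,-0.004,0.145', '0.695,-0.010,0.144', '0.693,-0.084,0.146', '0.693,-0.090,0.141', '0.692,-0.096,0.145']
162 ['0.689,0.009,0.143', '0.689,0.003,0.144', '0.689,-0.003,0.143', '0.689,-0.010,0.144', '0.687,-0.084,0.141', '0.686,-0.090,0.144', '0.686,-0.096,0.148']
1
[... 1035 characters left out ...]
0.652,-0.085,0.077', '0.651,-0.092,0.077', '0.652,-0.098,0.070']
178 ['0.657,0.017,0.004', '0.641,0.004,0.130', '0.641,-0.002,0.129', '0.641,-0.008,0.128', '0.651,-0.087,0.026', '0.652,-0.094,0.020', '0.654,-0.101,0.002']
180 ['0.650,0.017,-0.002', '0.635,0.005,0.126', '0.635,-0.002,0.129', '0.634,-0.008,0.132', '0.647,-0.087,0.003', '0.647,-0.094,0.000', '0.647,-0.101,0.002']
182 ['0.644,0.018,-0.008', '0.629,0.005,0.128', '0.629,-0.001,0.125', '0.629,-0.008,0.125', '0.640,-0.087,-0.001', '0.640,-0.094,0.003', '0.640,-0.101,-0.001']
184 ['0.636,0.017,-0.001', '0.636,0.010,-0.000', '0.636,0.004,-0.004', '0.636,-0.003,-0.001', '0.634,-0.087,-0.004', '0.633,-0.094,0.001', '0.633,-0.101,0.001']
```

View pics/crop0.png

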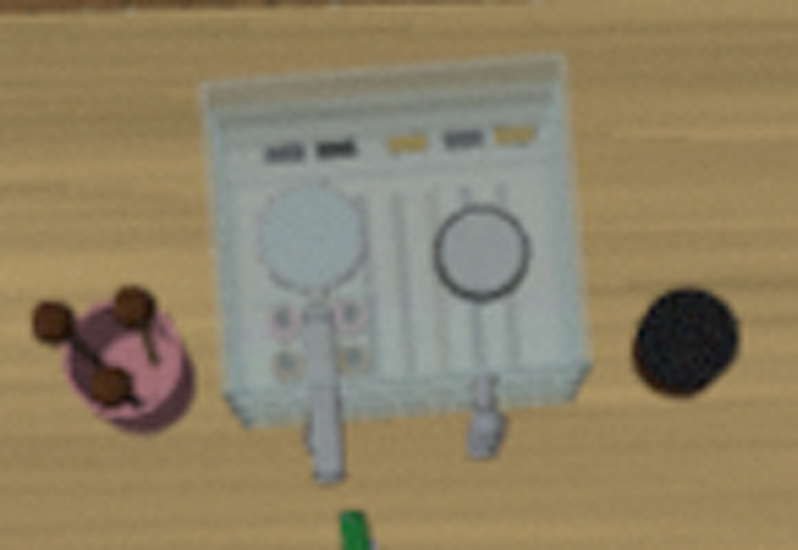

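View pics/crop1.png

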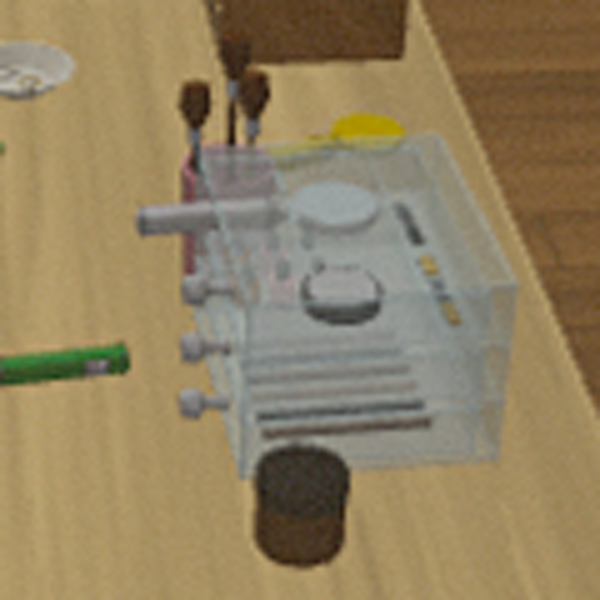

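```bash
python3 - <<'E'
from h import *
f=dict(np.load('last_top.npz'));P=pts(f)
m=(abs(P[...,2]-.145)<.010)&(P[...,0]>.65)&(P[...,0]<.9)&(P[...,1]>-.18)&(P[...,1]<.11)
m=cv2.morphologyEx(m.astype(np.uint8),cv2.MORPH_OPEN,np.ones((5,5)))
q=P[m>0];r=cv2.minAreaRect((q[:,:2]*1000).astype(np.float32));print('plate',r,m.sum(),np.median(q[:,2]))
# handle/knob masks, z>.105 outside the front
K=f['camera_matrix'];Rm=R.from_quat(f['rotation']).as_matrix()
def proj(u,v,z):
    d=np.stack([(u-K[0,2])/K[0,0],(v-K[1,2])/K[1,1],np.ones_like(u,float)],-1)@Rm.T
    return f['xyz']+d*((z-f['xyz'][2])/d[...,2])[...,None]
for nm,(ya,yb) in dict(handle=(-.03,.03),knob=(-.115,-.07)).items():
    h=(P[...,2]>.10)&(P[...,0]<.682)&(P[...,1]>ya)&(P[...,1]<yb)&(P[...,0]>.6)
    v,u=np.nonzero(h);w=proj(u,v,.128)
    print(nm,h.sum(),w[:,:2].min(0),w[:,:2].max(0))
    for vv in np.unique(v): 
        a=w[v==vv];print(vv,a[:,0].mean().round(4),a[:,1].mean().round(4),len(a))
# head: crop px circle center
for cx,cy in((313,240),(482,253)):
    print(proj(np.array(190+(cx+.5)/5.5-.5),np.array(95+(cy+.5)/5.5-.5),.12))
E
```

```text
plate ((772.3626098632812, -41.08545684814453), (182.30323791503906, 210.17869567871094), 3.027738571166992) 3831 0.14469690074243058
handle 143 [ 0.62815716 -0.02782041] [0.68496492 0.02895199]
164 0.6847 -0.0209 5
165 0.6822 0.0023 16
166 0.679 0.0023 17
167 0.676 0.0101 13
168 0.6727 0.0023 6
169 0.6695 0.0024 6
170 0.6663 0.0009 5
171 0.6631 0.001 5
172 0.66 0.001 5
173 0.6568 0.0027 8
174 0.6536 0.0012 7
175 0.6505 0.0012 7
176 0.6473 0.0013 7
177 0.6442 0.0014 7
178 0.641 -0.0001 6
179 0.6378 -0.0 6
180 0.6347 0.0 6
181 0.6315 0.0001 6
182 0.6283 -0.0014 5
knob 47 [ 0.65096916 -0.10239326] [ 0.67976804 -0.08342456]
165 0.6797 -0.0905 3
166 0.6765 -0.0904 3
167 0.6733 -0.0903 3
168 0.6702 -0.0902 3
169 0.667 -0.0917 4
170 0.6638 -0.0916 6
171 0.6607 -0.0915 6
172 0.6575 -0.093 7
173 0.6543 -0.0913 6
174 0.6512 -0.0912 6
[0.76972819 0.00688364 0.12      ]
[ 0.75937658 -0.09067856  0.12      ]
```

```bash
cat >> h.py <<'E'
YAW=np.deg2rad(3.03)
c,s_=np.cos(YAW),np.sin(YAW)
TR=np.array([[0,-c,-s_],[0,-s_,c],[-1,0,0]])
T0=np.array([.7724,-.0411,0]);RT=np.array([[c,-s_,0],[s_,c,0],[0,0,1]])
def tw(x,y,z): return T0+RT@np.array([x,y,z])
def todo(p):
    s=state();C=R.from_quat(s['tool_rot']).as_matrix()
    rv=R.from_matrix(C.T@TR).as_rotvec()
    print('t',round(s['t'],2),'pos',np.round(s['tool_pos'],4),'w',round(s['grip_width'],4),'F',np.round(s['ft_force'],1))
    print('rot to go',np.round(rv,4),'shift now-axes',np.round(C.T@(p-s['tool_pos']),4),'after-rot axes',np.round(TR.T@(p-s['tool_pos']),4))
E
python3 -c "
from h import *
print(tw(-.117,-.045,.119)); todo(tw(-.117,-.045,.24))"
python3 -m creep '0 0 0 -0.124 0 0 -1;0 0 0 -0.124 0 0 -1;0 0 0 -0.124 0 0 -1;0 0 0 -0.124 0 0 -1;0 0 0 0 0 0 -1'
python3 -c "
from h import *
todo(tw(-.117,-.045,.24))"
```

```text
[ 0.65794221 -0.09222157  0.119     ]
t 0.1 pos [0.2789 0.5864 0.2258] w 0.0919 F [-0.1  0.3 -1.2]
rot to go [-0.4967 -0.0017 -0.0005] shift now-axes [-0.0135 -0.6337 -0.4502] after-rot axes [-0.0142 -0.3427 -0.6977]
t: 0.52
tool_pos: [0.279, 0.5866, 0.2261]
tool_rot: [0.514, -0.486, -0.514, -0.485]
ft_force: [0.5, 0.4, 0.6]
grip_width: 0.0918
t 0.52 pos [0.279  0.5866 0.2261] w 0.0918 F [0.5 0.4 0.6]
rot to go [ 0.0036 -0.001  -0.0008] shift now-axes [-0.0136 -0.34   -0.6991] after-rot axes [-0.0139 -0.3425 -0.6979]
```

```bash

python3 -m creep '-0.002 -0.0142 -0.029 0 0 0 -1;-0.002 -0.0142 -0.029 0 0 0 -1;-0.002 -0.0142 -0.029 0 0 0 -1;-0.002 -0.0142 -0.029 0 0 0 -1;-0.002 -0.0142 -0.029 0 0 0 -1;-0.002 -0.0142 -0.029 0 0 0 -1;-0.002 -0.0142 -0.029 0 0 0 -1;0 -0.0142 -0.029 0 0 0 -1'
python3 -c "
from h import *
todo(tw(-.117,-.045,.24))"
```

```text
t: 1.18
tool_pos: [0.4052, 0.3599, 0.241]
tool_rot: [-0.512, 0.488, 0.512, 0.488]
ft_force: [-0.7, -0.0, 0.6]
grip_width: 0.0917
t 1.18 pos [0.4052 0.3599 0.241 ] w 0.0917 F [-0.7 -0.   0.6]
rot to go [-0.0051  0.0004  0.0003] shift now-axes [ 0.0009 -0.2308 -0.4637] after-rot axes [ 0.001  -0.2285 -0.4648]
```

```bash

python3 -m creep '0 -0.0142 -0.029 0 0 0 -1;0 -0.0142 -0.029 0 0 0 -1;0 -0.0142 -0.029 0 0 0 -1;0 -0.0142 -0.029 0 0 0 -1;0 -0.0142 -0.029 0 0 0 -1;0 -0.0142 -0.029 0 0 0 -1;0 -0.0142 -0.029 0 0 0 -1;0 -0.0142 -0.029 0 0 0 -1'
python3 -m creep '0 -0.0142 -0.029 0 0 0 -1;0 -0.0142 -0.029 0 0 0 -1;0 -0.0142 -0.029 0 0 0 -1;0 -0.0142 -0.029 0 0 0 -1;0 -0.0142 -0.029 0 0 0 -1;0 -0.0142 -0.029 0 0 0 -1;0 -0.0142 -0.029 0 0 0 -1;0 0 0 0 0 0 -1'
python3 -c "
from h import *
todo(tw(-.117,-.045,.24))"
```

```text
t: 1.85
tool_pos: [0.5306, 0.134, 0.2407]
tool_rot: [-0.512, 0.488, 0.512, 0.488]
ft_force: [1.5, 0.3, 0.0]
grip_width: 0.0914
t: 2.52
tool_pos: [0.6418, -0.0713, 0.2399]
tool_rot: [0.511, -0.491, -0.508, -0.489]
ft_force: [-0.6, -1.7, 0.3]
grip_width: 0.0917
t 2.52 pos [ 0.6418 -0.0713  0.2399] w 0.0917 F [-0.6 -1.7  0.3]
rot to go [-0.0142 -0.0047  0.0005] shift now-axes [ 0.     -0.0153 -0.0215] after-rot axes [-0.0001 -0.015  -0.0217]
```

```bash

python3 -m creep '0 -0.015 -0.0215 0 0 0 -1;0 0 0 0 0 0 -1;0 0 0 0 0 0 -1'
python3 -c "
from h import *
todo(tw(-.117,-.045,.24))
f=cap('side');cv2.imwrite('pics/s1.png',cv2.resize(f['frame'][90:240,180:360],None,fx=4,fy=4))
f=cap('top');cv2.imwrite('pics/t1.png',cv2.resize(f['frame'][90:240,180:360],None,fx=4,fy=4))
todo(tw(-.117,-.045,.102))"
```

```text
t: 2.77
tool_pos: [0.6561, -0.0842, 0.2399]
tool_rot: [-0.511, 0.489, 0.512, 0.488]
ft_force: [-0.7, 0.6, 0.2]
grip_width: 0.0919
t 2.77 pos [ 0.6561 -0.0842  0.2399] w 0.0919 F [-0.7  0.6  0.2]
rot to go [-0.0063 -0.0002 -0.001 ] shift now-axes [-0.0001 -0.0015 -0.0081] after-rot axes [-0.0001 -0.0014 -0.0081]
t 2.87 pos [ 0.6557 -0.0817  0.2403] w 0.0919 F [0.5 0.2 0.3]
rot to go [-0.0018  0.0009 -0.0009] shift now-axes [ 0.1383 -0.0019 -0.0108] after-rot axes [ 0.1383 -0.0017 -0.0107]
```

View pics/s1.png

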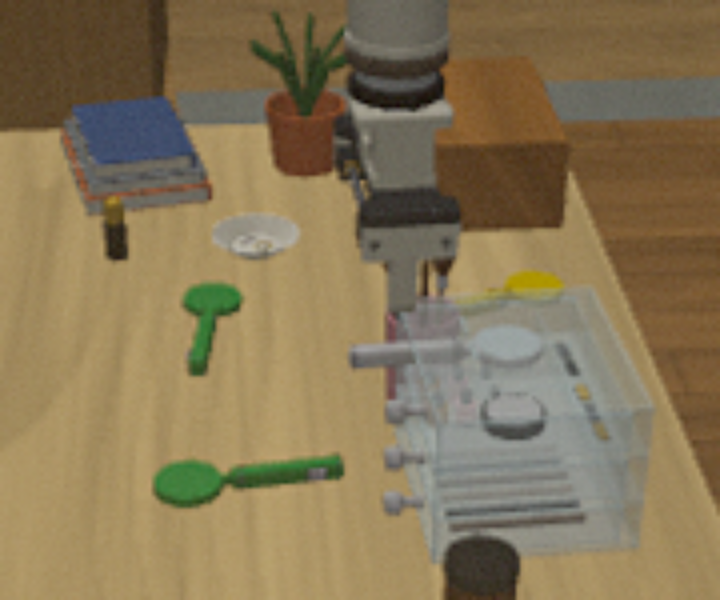

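```bash

python3 -m creep '0 -0.0015 -0.0105 0 0 0 -1;0 0 0 0 0 0 -1;0 0 0 0 0 0 -1;0 0 0 0 0 0 -1'
python3 -c "
from h import *
todo(tw(-.117,-.045,.102))"
python3 -m creep '0.02 0 0 0 0 0 -1;0.02 0 0 0 0 0 -1;0.02 0 0 0 0 0 -1;0 0 0 0 0 0 -1;0 0 0 0 0 0 -1'
python3 -c "
from h import *
todo(tw(-.117,-.045,.102))"
```

```text
t: 3.2
tool_pos: [0.6581, -0.093, 0.2408]
tool_rot: [-0.513, 0.487, 0.513, 0.487]
ft_force: [-0.6, -0.4, 0.4]
grip_width: 0.0918
t 3.2 pos [ 0.6581 -0.093   0.2408] w 0.0918 F [-0.6 -0.4  0.4]
rot to go [-0.001   0.0001  0.    ] shift now-axes [1.388e-01 1.000e-04 8.000e-04] after-rot axes [1.388e-01 1.000e-04 8.000e-04]
t: 3.62
tool_pos: [0.6572, -0.0926, 0.1798]
tool_rot: [-0.512, 0.487, 0.514, 0.486]
ft_force: [-0.3, -0.2, 1.1]
grip_width: 0.0918
t 3.62 pos [ 0.6572 -0.0926  0.1798] w 0.0918 F [-0.3 -0.2  1.1]
rot to go [-0.0003  0.0007 -0.0026] shift now-axes [ 0.0778 -0.0009  0.0003] after-rot axes [ 0.0778 -0.0007  0.0004]
```

```bash

python3 -m creep '0.02 -0.0008 0 0 0 0 -1;0.02 0 0 0 0 0 -1;0.02 0 0 0 0 0 -1;0.018 0 0 0 0 0 -1;0 0 0 0 0 0 -1;0 0 0 0 0 0 -1'
python3 -c "
from h import *
todo(tw(-.117,-.045,.102))
f=cap('side');cv2.imwrite('pics/s2.png',cv2.resize(f['frame'][110:240,220:360],None,fx=5,fy=4.6))
"
```

```text
t: 4.12
tool_pos: [0.6592, -0.0929, 0.1034]
tool_rot: [-0.513, 0.487, 0.513, 0.487]
ft_force: [0.1, 0.2, -0.0]
grip_width: 0.0916
t 4.12 pos [ 0.6592 -0.0929  0.1034] w 0.0916 F [ 0.1  0.2 -0. ]
rot to go [-0.0006  0.0002 -0.0001] shift now-axes [0.0014 0.0012 0.0007] after-rot axes [0.0014 0.0012 0.0007]
```

View pics/s2.png

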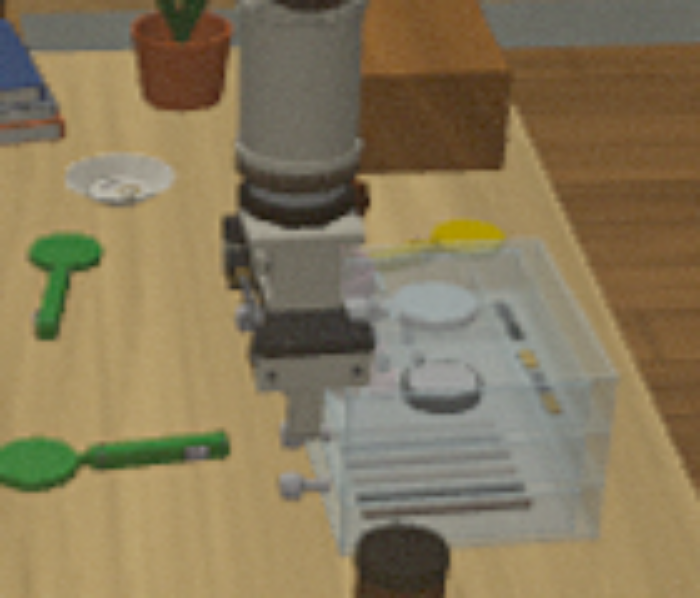

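The near finger is at (300,410) beside the top knob, with the lowest knob below it free. I close on the knob.

```bash

python3 -m creep '0 0.001 0 0 0 0 1;0 0 0 0 0 0 1;0 0 0 0 0 0 1;0 0 0 0 0 0 1;0 0 0 0 0 0 1;0 0 0 0 0 0 1;0 0 0 0 0 0 1;0 0 0 0 0 0 1'
python3 -c "
from h import *
todo(tw(-.117-.135,-.045,.102))"
```

```text
t: 4.83
tool_pos: [0.6579, -0.0931, 0.1027]
tool_rot: [-0.513, 0.487, 0.513, 0.487]
ft_force: [-0.4, -0.5, -0.7]
grip_width: 0.0432
t 4.83 pos [ 0.6579 -0.0931  0.1027] w 0.0432 F [-0.4 -0.5 -0.7]
rot to go [-0.0006  0.0001 -0.0001] shift now-axes [0.0007 0.135  0.0008] after-rot axes [0.0007 0.135  0.0008]
```

```bash

python3 -m creep '0 0 0 0 0 0 1;0 0 0 0 0 0 1;0 0 0 0 0 0 1;0 0 0 0 0 0 1;0 0 0 0 0 0 1;0 0 0 0 0 0 1'
python3 -m creep '0 0.005 0 0 0 0 1;0 0.005 0 0 0 0 1;0 0.005 0 0 0 0 1;0 0.005 0 0 0 0 1;0 0 0 0 0 0 1'
python3 -c "
from h import *
todo(tw(-.117-.135,-.045,.102))"
```

```text
t: 5.33
tool_pos: [0.6578, -0.0903, 0.1025]
tool_rot: [-0.512, 0.486, 0.514, 0.487]
ft_force: [-0.0, 5.1, 0.0]
grip_width: 0.0198
t: 5.75
tool_pos: [0.638, -0.0914, 0.1026]
tool_rot: [-0.513, 0.485, 0.514, 0.487]
ft_force: [-0.1, 5.9, -1.7]
grip_width: 0.0199
t 5.75 pos [ 0.638  -0.0914  0.1026] w 0.0199 F [-0.1  5.9 -1.7]
rot to go [0.0013 0.0028 0.0008] shift now-axes [ 0.0005  0.1152 -0.0018] after-rot axes [ 0.0006  0.1152 -0.0019]
```

```bash

python3 -m creep '0 0.01 0.001 0 0 0 1;0 0.01 0.001 0 0 0 1;0 0.01 0.001 0 0 0 1;0 0.01 0 0 0 0 1;0 0 0 0 0 0 1;0 0 0 0 0 0 1'
python3 -c "
from h import *
todo(tw(-.117-.135,-.045,.102))
f=cap('side');cv2.imwrite('pics/s3.png',cv2.resize(f['frame'][110:240,200:360],None,fx=5,fy=4.6))"
```

```text
t: 6.25
tool_pos: [0.5966, -0.0936, 0.1025]
tool_rot: [-0.512, 0.488, 0.513, 0.486]
ft_force: [-3.7, 0.3, 1.9]
grip_width: 0.0203
t 6.25 pos [ 0.5966 -0.0936  0.1025] w 0.0203 F [-3.7  0.3  1.9]
rot to go [-0.001  -0.0002 -0.0027] shift now-axes [ 0.0007  0.0737 -0.0019] after-rot axes [ 0.0005  0.0737 -0.0018]
```

View pics/s3.png

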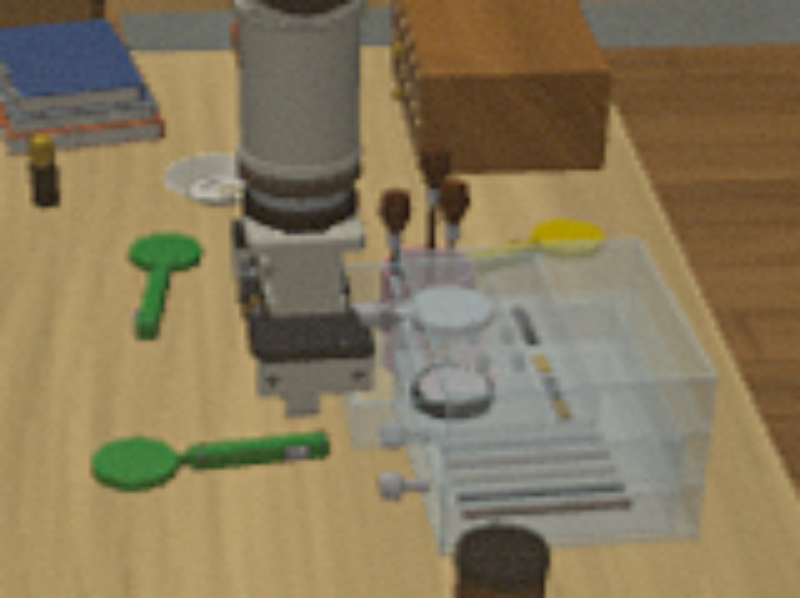

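The tray has come out about halfway, with the mirror head and compact riding along. I keep pulling towards the stop.

```bash

python3 -m creep '0 0.01 0 0 0 0 1;0 0.01 0 0 0 0 1;0 0.01 0 0 0 0 1;0 0.01 0 0 0 0 1;0 0.01 0 0 0 0 1;0 0.01 0 0 0 0 1;0 0 0 0 0 0 1;0 0 0 0 0 0 1'
python3 -c "
from h import *
todo(tw(-.117-.135,-.045,.102))"
python3 -m creep '0 0.004 0 0 0 0 1;0 0.004 0 0 0 0 1;0 0.004 0 0 0 0 1;0 0 0 0 0 0 1'
python3 -m creep '0 0.002 0 0 0 0 1;0 0.002 0 0 0 0 1;0 0 0 0 0 0 1'
```

```text
t: 6.97
tool_pos: [0.5351, -0.0969, 0.1025]
tool_rot: [-0.512, 0.488, 0.514, 0.486]
ft_force: [-3.8, -1.9, -1.0]
grip_width: 0.0201
t 6.97 pos [ 0.5351 -0.0969  0.1025] w 0.0201 F [-3.8 -1.9 -1. ]
rot to go [-0.0014 -0.0003 -0.0048] shift now-axes [ 0.0006  0.012  -0.0018] after-rot axes [ 0.0005  0.012  -0.0018]
t: 7.3
tool_pos: [0.5256, -0.0974, 0.1026]
tool_rot: [0.513, -0.487, -0.513, -0.487]
ft_force: [1.4, -2.8, -7.8]
grip_width: 0.0197
t: 7.55
tool_pos: [0.523, -0.0976, 0.1027]
tool_rot: [0.513, -0.486, -0.512, -0.487]
ft_force: [5.3, -3.9, -11.1]
grip_width: 0.0198
```

```bash

python3 -m creep '0 0.002 0 0 0 0 1;0 0.002 0 0 0 0 1;0 0 0 0 0 0 1;0 0 0 0 0 0 1'
python3 -c "
from h import *
todo(tw(-.117-.135,-.045,.102))
f=cap('side');cv2.imwrite('pics/s4.png',cv2.resize(f['frame'][110:240,200:360],None,fx=5,fy=4.6))"
```

```text
t: 7.88
tool_pos: [0.5229, -0.0976, 0.1028]
tool_rot: [0.515, -0.484, -0.511, -0.489]
ft_force: [16.0, -2.9, -22.4]
grip_width: 0.02
t 7.88 pos [ 0.5229 -0.0976  0.1028] w 0.02 F [ 16.   -2.9 -22.4]
rot to go [-0.0003 -0.0005  0.0094] shift now-axes [ 0.0008 -0.0001 -0.0018] after-rot axes [ 0.0008 -0.0001 -0.0018]
```

View pics/s4.png

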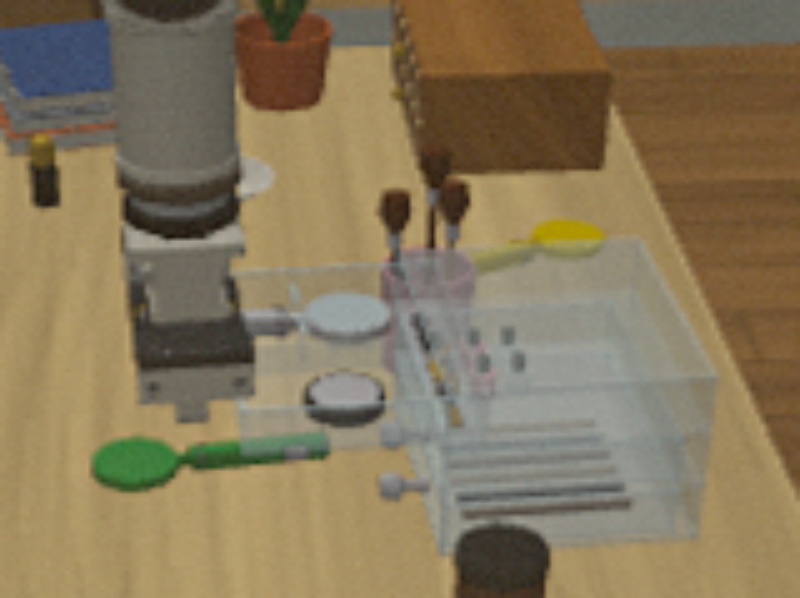

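```bash

python3 -m creep '0 -0.002 0 0 0 0 1;0 0 0 0 0 0 1;0 0 0 0 0 0 1'
python3 -m creep '0 0 0 0 0 0 -1;0 0 0 0 0 0 -1;0 0 0 0 0 0 -1;0 0 0 0 0 0 -1;0 0 0 0 0 0 -1;0 0 0 0 0 0 -1'
python3 -m creep '0 0 0 0 0 0 -1;0 0 0 0 0 0 -1;-0.02 0 0 0 0 0 -1;-0.02 0 0 0 0 0 -1;-0.03 0 0 0 0 0 -1;-0.03 0 0 0 0 0 -1;-0.02 0 0 0 0 0 -1;0 0 0 0 0 0 -1'
python3 -c "
from h import *
todo(tw(-.117-.135,.048,.22))"
```

```text
t: 8.18
tool_pos: [0.523, -0.0975, 0.1027]
tool_rot: [0.514, -0.485, -0.512, -0.488]
ft_force: [10.1, -3.1, -15.8]
grip_width: 0.0203
t: 8.68
tool_pos: [0.52, -0.097, 0.1029]
tool_rot: [-0.513, 0.487, 0.513, 0.487]
ft_force: [-0.1, 0.3, -0.2]
grip_width: 0.0553
t: 9.35
tool_pos: [0.5231, -0.0977, 0.2276]
tool_rot: [0.515, -0.485, -0.51, -0.488]
ft_force: [0.7, -0.5, -0.7]
grip_width: 0.0921
t 9.35 pos [ 0.5231 -0.0977  0.2276] w 0.0921 F [ 0.7 -0.5 -0.7]
rot to go [-0.0007 -0.0021  0.0082] shift now-axes [0.0074 0.0002 0.0913] after-rot axes [0.0076 0.0001 0.0913]
```

```bash

python3 -m creep '0 0.02 0.02 0 0 0 -1;0 0.02 0.02 0 0 0 -1;0 0.02 0.02 0 0 0 -1;0 0.02 0.02 0 0 0 -1;0 0.02 0.01 0 0 0 -1;0 0 0 0 0 0 -1'
python3 - <<'E'
from h import *
f=cap('top');P=pts(f)
cv2.imwrite('pics/t5.png',cv2.resize(f['frame'][95:255,190:335],None,fx=5,fy=3.75*5/5,interpolation=2))
cv2.imwrite('pics/t5.png',cv2.resize(f['frame'][110:230,195:325],None,fx=5,fy=5,interpolation=2))
K=f['camera_matrix'];Rm=R.from_quat(f['rotation']).as_matrix()
def proj(u,v,z):
    d=np.stack([(u-K[0,2])/K[0,0],(v-K[1,2])/K[1,1],np.ones_like(u,float)],-1)@Rm.T
    return f['xyz']+d*((z-f['xyz'][2])/d[...,2])[...,None]
for nm,(ya,yb) in dict(handle=(-.03,.03),knob=(-.115,-.07)).items():
    h=(P[...,2]>.10)&(P[...,2]<.14)&(P[...,0]<.542)&(P[...,1]>ya)&(P[...,1]<yb)&(P[...,0]>.46)
    v,u=np.nonzero(h);w=proj(u,v,.128)
    print(nm,h.sum(),w[:,:2].min(0),w[:,:2].max(0))
    for vv in np.unique(v): 
        a=w[v==vv];print(vv,a[:,0].mean().round(4),a[:,1].mean().round(4),len(a), P[vv,u[v==vv],2].round(3))
todo(tw(-.117-.135,.048,.22))
E
```

```text
t: 9.85
tool_pos: [0.411, -0.0106, 0.2216]
tool_rot: [-0.513, 0.487, 0.515, 0.485]
ft_force: [-0.6, -0.2, -0.2]
grip_width: 0.092
handle 96 [ 0.49399611 -0.01703822] [0.54079143 0.00430201]
210 0.5406 -0.0056 5 [0.131 0.127 0.13  0.134 0.125]
211 0.5375 -0.0071 6 [0.129 0.127 0.129 0.128 0.125 0.115]
212 0.5344 -0.0071 6 [0.131 0.126 0.128 0.128 0.128 0.127]
213 0.5313 -0.007 6 [0.128 0.129 0.131 0.131 0.131 0.123]
214 0.5282 -0.0069 6 [0.127 0.128 0.129 0.128 0.134 0.124]
215 0.5251 -0.0068 6 [0.131 0.13  0.129 0.13  0.126 0.126]
216 0.522 -0.0052 7 [0.122 0.13  0.129 0.127 0.127 0.128 0.129]
217 0.5189 -0.0051 7 [0.124 0.125 0.124 0.129 0.133 0.13  0.127]
218 0.5158 -0.0056 6 [0.123 0.122 0.128 0.127 0.131 0.128]
219 0.5127 -0.005 7 [0.122 0.123 0.129 0.124 0.126 0.132 0.128]
220 0.5096 -0.0065 6 [0.128 0.129 0.129 0.127 0.127 0.125]
221 0.5065 -0.0064 6 [0.125 0.131 0.127 0.131 0.132 0.127]
222 0.5034 -0.0063 6 [0.126 0.127 0.129 0.127 0.132 0.127]
223 0.5003 -0.0078 5 [0.128 0.126 0.129 0.128 0.128]
224 0.4972 -0.0093 6 [0.125 0.127 0.133 0.127 0.132 0.12 ]
225 0.4942 -0.0077 5 [0.122 0.13  0.129 0.125 0.131]
knob 43 [ 0.51659638 -0.10781958] [ 0.54144998 -0.08903716]
209 0.5414 -0.0989 3 [0.119 0.125 0.121]
210 0.5383 -0.0988 3 [0.126 0.123 0.126]
211 0.5352 -0.0987 3 [0.12  0.127 0.124]
212 0.532 -0.1002 4 [0.124 0.123 0.126 0.121]
213 0.529 -0.0985 7 [0.122 0.121 0.129 0.125 0.124 0.128 0.122]
214 0.5259 -0.0984 7 [0.121 0.126 0.127 0.129 0.129 0.13  0.124]
215 0.5228 -0.0983 7 [0.123 0.119 0.128 0.129 0.132 0.126 0.127]
216 0.5196 -0.0998 6 [0.126 0.129 0.127 0.124 0.125 0.125]
217 0.5167 -0.095 3 [0.125 0.123 0.127]
t 9.9 pos [ 0.4134 -0.0119  0.2222] w 0.0919 F [ 0.1 -0.2  0.6]
rot to go [ 0.0015 -0.0006 -0.0015] shift now-axes [ 0.002  -0.105  -0.0003] after-rot axes [ 0.0022 -0.105  -0.0002]
```

View pics/t5.png

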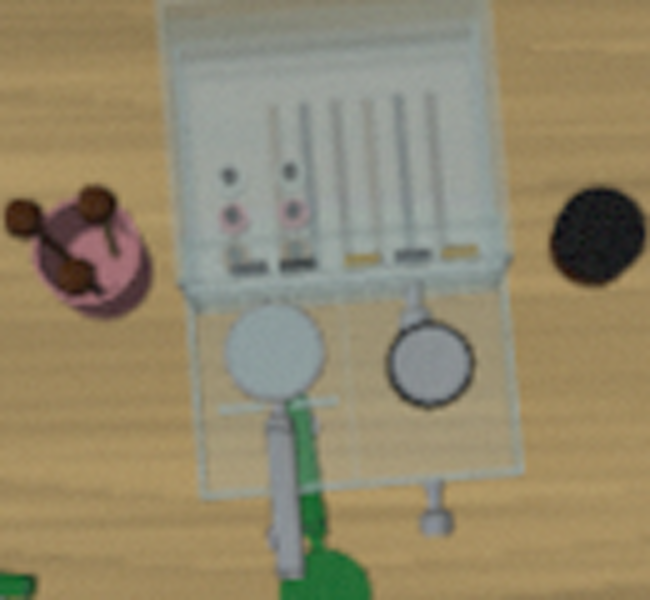

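Things shaped like the mirror: yellow (top view 160,130), green ones (180,225) and (260,210), and the aluminium one in the tray's left lane. The crop shows the last at (275,350) with its grey handle reaching (288,575) and the button on its left at (272,533). That is the one meant. I go above its grip point.

```bash

python3 -m creep '0 -0.025 0 0 0 0 -1;0 -0.025 0 0 0 0 -1;0 -0.025 0 0 0 0 -1;0 -0.025 0 0 0 0 -1;0 -0.005 0.001 0 0 0 -1;0 0 0 0 0 0 -1;0 0 0 0 0 0 -1;0 0 0 0 0 0 -1'
python3 -c "
from h import *
todo(np.array([.518,-.0055,.101]))"
```

```text
t: 10.57
tool_pos: [0.5191, -0.0065, 0.2221]
tool_rot: [-0.512, 0.487, 0.513, 0.486]
ft_force: [-0.6, -0.0, 0.2]
grip_width: 0.0917
t 10.57 pos [ 0.5191 -0.0065  0.2221] w 0.0917 F [-0.6 -0.   0.2]
rot to go [-0.001  -0.0001 -0.0017] shift now-axes [0.1211 0.0009 0.0011] after-rot axes [0.1211 0.0011 0.0011]
```

```bash

python3 -m creep '0.02 0.001 0.001 0 0 0 -1;0.02 0 0 0 0 0 -1;0.02 0 0 0 0 0 -1;0.02 0 0 0 0 0 -1;0.02 0 0 0 0 0 -1;0.02 0 0 0 0 0 -1;0 0 0 0 0 0 -1;0 0 0 0 0 0 -1'
python3 -c "
from h import *
todo(np.array([.518,-.0055,.101]))
f=cap('side');cv2.imwrite('pics/s6.png',cv2.resize(f['frame'][110:240,200:360],None,fx=5,fy=4.6))"
```

```text
t: 11.23
tool_pos: [0.5177, -0.0055, 0.1023]
tool_rot: [-0.512, 0.487, 0.514, 0.486]
ft_force: [1.1, 0.1, -0.3]
grip_width: 0.0918
t 11.23 pos [ 0.5177 -0.0055  0.1023] w 0.0918 F [ 1.1  0.1 -0.3]
rot to go [-0.0007 -0.     -0.0026] shift now-axes [ 0.0013 -0.0003 -0.0001] after-rot axes [ 0.0013 -0.0003 -0.0001]
```

View pics/s6.png

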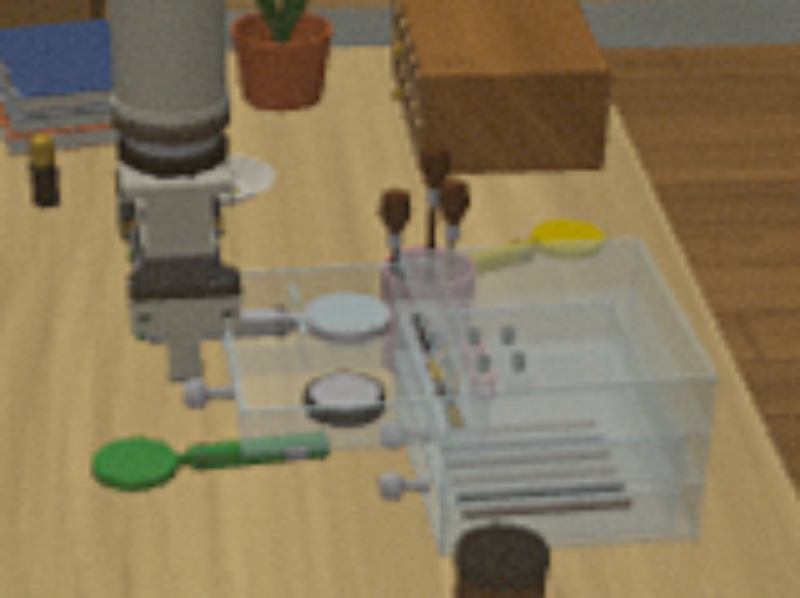

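The fingers straddle the handle at (185,345), level with the knob at (195,390). I close on it.

```bash

python3 -m creep '0.001 0 0 0 0 0 1;0 0 0 0 0 0 1;0 0 0 0 0 0 1;0 0 0 0 0 0 1;0 0 0 0 0 0 1;0 0 0 0 0 0 1;0 0 0 0 0 0 1;0 0 0 0 0 0 1'
python3 -m creep '0 0 0 0 0 0 1;0 0 0 0 0 0 1;0 0 0 0 0 0 1;0 0 0 0 0 0 1;0 0 0 0 0 0 1;0 0 0 0 0 0 1'
python3 -m creep '0 0 0 0 0 0 1;0 0 0 0 0 0 1'
python3 -c "
from h import *
todo(np.array([.518,-.0055,.101]))"
```

```text
t: 11.95
tool_pos: [0.5192, -0.0052, 0.1017]
tool_rot: [-0.513, 0.487, 0.513, 0.487]
ft_force: [-0.1, -0.3, 0.2]
grip_width: 0.0431
t: 12.45
tool_pos: [0.5191, -0.0052, 0.1016]
tool_rot: [-0.513, 0.487, 0.513, 0.487]
ft_force: [0.1, -0.3, -0.1]
grip_width: 0.0179
t: 12.62
tool_pos: [0.5191, -0.0052, 0.1017]
tool_rot: [-0.513, 0.487, 0.513, 0.487]
ft_force: [-0.6, 0.8, -1.2]
grip_width: 0.0177
t 12.62 pos [ 0.5191 -0.0052  0.1017] w 0.0177 F [-0.6  0.8 -1.2]
rot to go [-0.0006  0.     -0.0003] shift now-axes [ 0.0007  0.0011 -0.0002] after-rot axes [ 0.0007  0.0011 -0.0002]
```

Opening is 17.7 mm, which is the bare sleeve width, so the button is pressed in. I draw it out.

```bash

python3 -m creep '0 0.004 0 0 0 0 1;0 0.004 0 0 0 0 1;0 0.004 0 0 0 0 1;0 0.004 0 0 0 0 1;0 0.004 0 0 0 0 1;0 0 0 0 0 0 1'
python3 - <<'E'
from h import *
todo(np.array([.5191,-.0052,.1017])+RT@[-.0615,0,0])
f=cap('side');cv2.imwrite('pics/s7.png',cv2.resize(f['frame'][110:240,200:360],None,fx=5,fy=4.6))
E
```

```text
t: 13.12
tool_pos: [0.4981, -0.0064, 0.1017]
tool_rot: [-0.513, 0.487, 0.513, 0.487]
ft_force: [0.9, -0.3, -0.7]
grip_width: 0.0183
t 13.12 pos [ 0.4981 -0.0064  0.1017] w 0.0183 F [ 0.9 -0.3 -0.7]
rot to go [-0.0007 -0.0002 -0.0009] shift now-axes [0.     0.0405 0.0001] after-rot axes [0.     0.0405 0.0001]
```

View pics/s7.png

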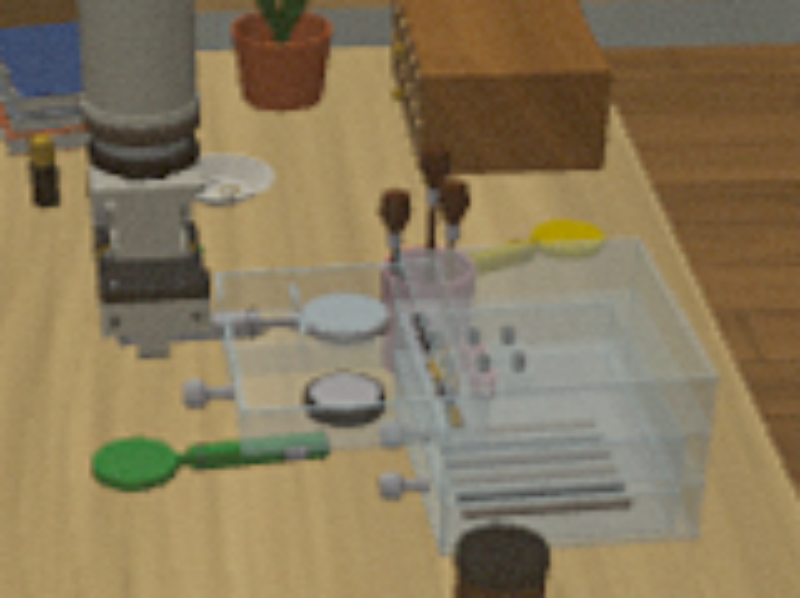

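The sleeve has moved to (245,320) and the thin tube shows, while the head stays in its rest at (343,317). The tray stayed where it was. I continue.

```bash

python3 -m creep '0 0.005 0 0 0 0 1;0 0.005 0 0 0 0 1;0 0.005 0 0 0 0 1;0 0.005 0 0 0 0 1;0 0.005 0 0 0 0 1;0 0.005 0 0 0 0 1;0 0.004 0 0 0 0 1;0 0 0 0 0 0 1'
python3 -m creep '0 0.002 0 0 0 0 1;0 0.002 0 0 0 0 1;0 0.002 0 0 0 0 1;0 0 0 0 0 0 1'
python3 -m creep '0 0.001 0 0 0 0 1;0 0.001 0 0 0 0 1;0 0 0 0 0 0 1'
python3 - <<'E'
from h import *
todo(np.array([.5191,-.0052,.1017])+RT@[-.0615,0,0])
E
```

```text
t: 13.83
tool_pos: [0.4639, -0.0082, 0.1016]
tool_rot: [-0.513, 0.487, 0.513, 0.486]
ft_force: [-0.5, -0.9, 0.2]
grip_width: 0.0177
t: 14.17
tool_pos: [0.4589, -0.0084, 0.1016]
tool_rot: [-0.513, 0.487, 0.513, 0.487]
ft_force: [0.8, -0.4, -0.7]
grip_width: 0.0176
t: 14.42
tool_pos: [0.4572, -0.0085, 0.1017]
tool_rot: [-0.513, 0.487, 0.513, 0.487]
ft_force: [2.5, -1.0, -1.6]
grip_width: 0.0176
t 14.42 pos [ 0.4572 -0.0085  0.1017] w 0.0176 F [ 2.5 -1.  -1.6]
rot to go [-0.0006  0.     -0.0001] shift now-axes [-0.     -0.0005 -0.    ] after-rot axes [-0.     -0.0005 -0.    ]
```

```bash

python3 -m creep '0 0.001 0 0 0 0 1;0 0.001 0 0 0 0 1;0 0 0 0 0 0 1;0 0 0 0 0 0 1'
python3 -m creep '0 0.001 0 0 0 0 1;0 0 0 0 0 0 1;0 0 0 0 0 0 1'
python3 - <<'E'
from h import *
todo(np.array([.5191,-.0052,.1017])+RT@[-.0615,0,0])
f=cap('side');cv2.imwrite('pics/s8.png',cv2.resize(f['frame'][110:240,200:360],None,fx=5,fy=4.6))
f=cap('top');cv2.imwrite('pics/t8.png',cv2.resize(f['frame'][110:230,195:325],None,fx=5,fy=5,interpolation=2))
E
```

```text
t: 14.75
tool_pos: [0.4569, -0.0084, 0.1022]
tool_rot: [0.514, -0.486, -0.512, -0.488]
ft_force: [5.4, -0.2, -2.5]
grip_width: 0.0179
t: 15.0
tool_pos: [0.4568, -0.0084, 0.1024]
tool_rot: [0.514, -0.485, -0.512, -0.488]
ft_force: [7.6, -0.5, -2.8]
grip_width: 0.0178
t 15.0 pos [ 0.4568 -0.0084  0.1024] w 0.0178 F [ 7.6 -0.5 -2.8]
rot to go [-0.0005  0.0003  0.0048] shift now-axes [ 0.0008 -0.0008 -0.0001] after-rot axes [ 0.0007 -0.0008 -0.0001]
```

View pics/s8.png

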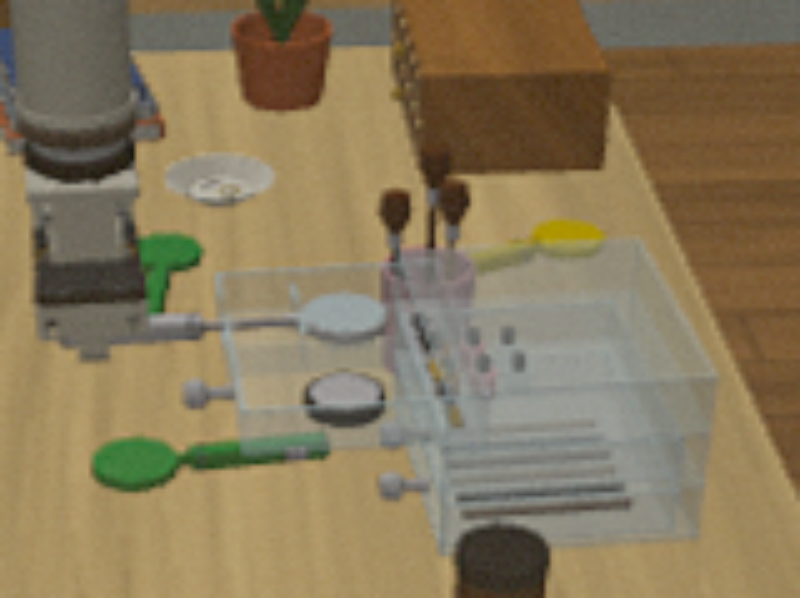

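View pics/t8.png

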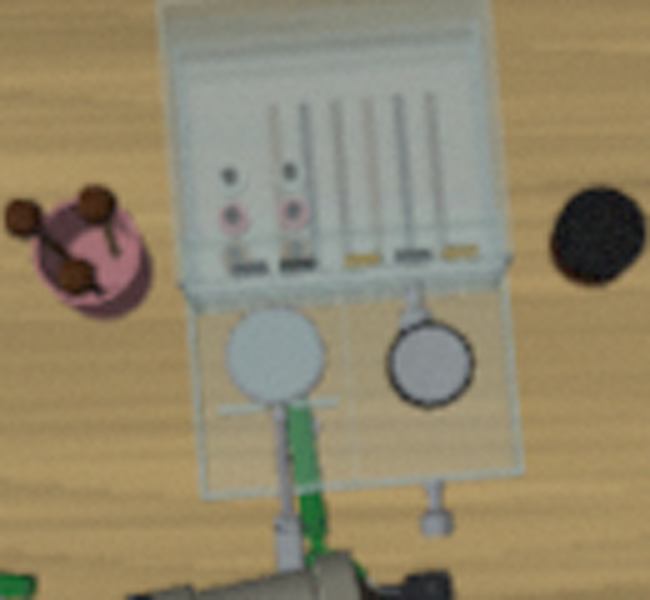

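Force rises at 62 mm of travel (60 mm plus the 1.5 mm gap), so this is the end stop. The head still lies in its rest. I ease off the pull and lift slowly.

```bash

python3 -m creep '0 -0.0015 0 0 0 0 1;0 -0.0015 0 0 0 0 1;0 -0.0003 0 0 0 0 1;0 0 0 0 0 0 1;0 0 0 0 0 0 1'
python3 -c "
from h import *
todo(np.array([.4572,-.0085,.2]))"
python3 -m creep '-0.002 0 0 0 0 0 1;-0.003 0 0 0 0 0 1;-0.003 0 0 0 0 0 1;-0.003 0 0 0 0 0 1;-0.003 0 0 0 0 0 1;0 0 0 0 0 0 1;0 0 0 0 0 0 1'
python3 - <<'E'
from h import *
todo(np.array([.4572,-.0085,.2]))
f=cap('side');cv2.imwrite('pics/s9.png',cv2.resize(f['frame'][110:240,200:360],None,fx=5,fy=4.6))
E
```

```text
t: 15.52
tool_pos: [0.457, -0.0084, 0.1015]
tool_rot: [-0.513, 0.487, 0.513, 0.486]
ft_force: [1.7, -0.1, -1.5]
grip_width: 0.0181
t 15.52 pos [ 0.457  -0.0084  0.1015] w 0.0181 F [ 1.7 -0.1 -1.5]
rot to go [-0.0006  0.     -0.001 ] shift now-axes [-0.0985 -0.0001 -0.0001] after-rot axes [-0.0985 -0.0002 -0.0001]
t: 16.1
tool_pos: [0.4576, -0.0085, 0.116]
tool_rot: [0.513, -0.487, -0.513, -0.487]
ft_force: [1.0, -0.2, -0.7]
grip_width: 0.0178
t 16.1 pos [ 0.4576 -0.0085  0.116 ] w 0.0178 F [ 1.  -0.2 -0.7]
rot to go [-0.0007 -0.0001  0.0002] shift now-axes [-0.084   0.0004  0.    ] after-rot axes [-0.084   0.0004  0.    ]
```

View pics/s9.png

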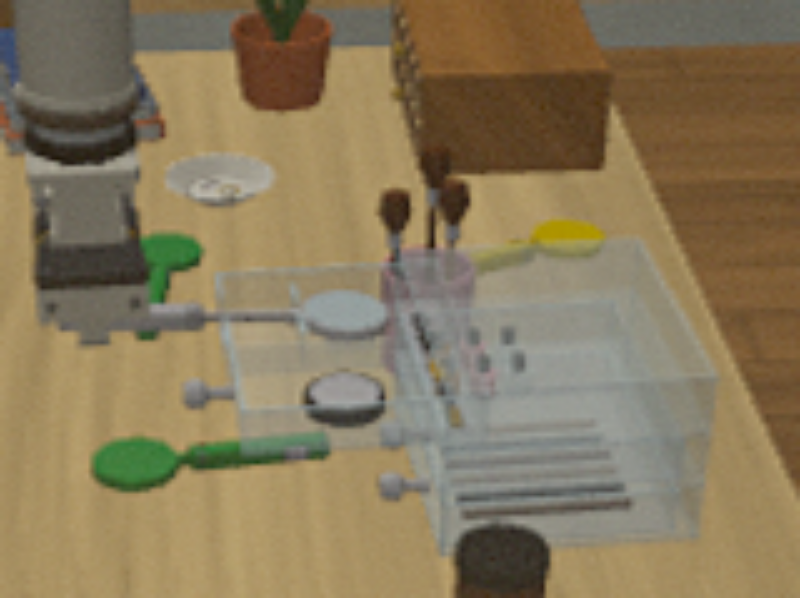

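```bash
cat >> h.py <<'E'
def tilt():
    f=cap('top');P=pts(f)
    a=P[..., :]
    def row(x0,x1,w):
        m=(P[...,0]>x0)&(P[...,0]<x1)&(abs(P[...,1]-(-.0085+(P[...,0]-.457)*.053))<w)
        z=P[m][:,2];z=z[(z>.104)&(z<.4)];return round(float(np.median(z)),4),len(z)
    print('sleeve top',row(.497,.527,.006),'tube',row(.535,.58,.003),'head rear/front',row(.60,.62,.015),row(.62,.64,.015),row(.645,.66,.015))
E
python3 - <<'E'
from h import *
tilt()
E
```

```text
sleeve top (0.1375, 32) tube (0.1305, 22) head rear/front (0.1296, 59) (0.1281, 57) (0.1262, 39)
```

```bash

python3 -m creep '-0.003 0 0 0 0 0 1;-0.003 0 0 0 0 0 1;0 0 0 0 0 0 1;0 0 0 0 0 0 1'
python3 - <<'E'
from h import *
s=state();print(s['tool_pos'],s['ft_force'],s['torque']);tilt();tilt();s=state();print(s['ft_force'],s['torque'],s['t'])
f=cap('side');cv2.imwrite('pics/s10.png',cv2.resize(f['frame'][150:210,205:285],None,fx=10,fy=10,interpolation=2))
E
```

```text
t: 16.53
tool_pos: [0.4579, -0.0084, 0.122]
tool_rot: [0.513, -0.487, -0.513, -0.487]
ft_force: [2.2, 0.3, -1.4]
grip_width: 0.0177
[ 0.4579343  -0.00842232  0.12202435] [ 2.22310074  0.32414542 -1.35598095] [ 0.11087933 -0.34662681  0.05670089]
sleeve top (0.1436, 32) tube (0.1338, 23) head rear/front (0.1304, 60) (0.1292, 59) (0.1269, 39)
sleeve top (0.1432, 31) tube (0.1341, 23) head rear/front (0.1305, 60) (0.1284, 58) (0.1271, 40)
[ 1.82442802 -0.29882814 -1.65056666] [ 0.09132488 -0.35272926  0.02119035] 16.6333
```

View pics/s10.png

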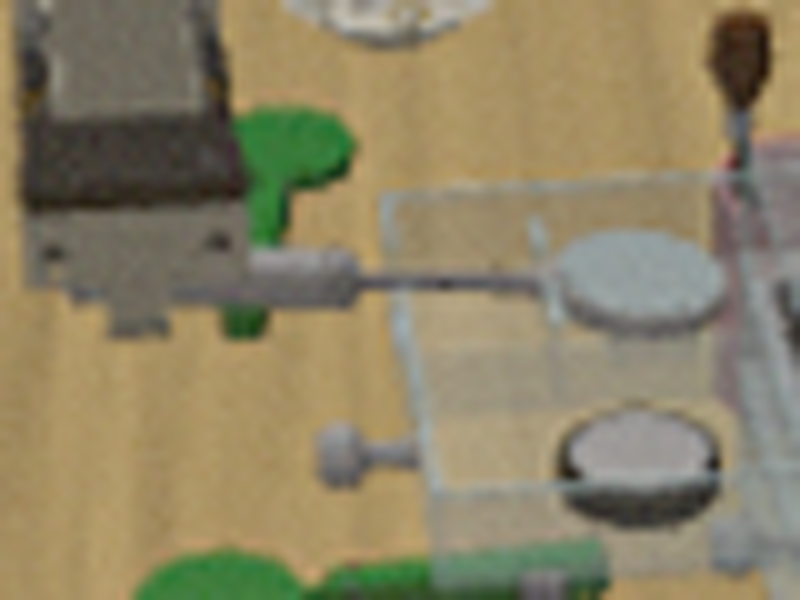

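The grip point rose 20 mm but the head's far side stayed on the rest. The mirror is turning in the pads because its weight is far out and the head still leans on the divider. I lower it again and let the button lock at the stop. Then I will take the sleeve nearer its balance point.

```bash

python3 -m creep '0.005 0 0 0 0 0 1;0.005 0 0 0 0 0 1;0.005 0 0 0 0 0 1;0.003 0 0 0 0 0 1;0.0023 0 0 0 0 0 1;0 0 0 0 0 0 1;0 0 0 0 0 0 1'
python3 - <<'E'
from h import *
s=state();print(s['tool_pos'],s['ft_force'],s['torque'],s['t']);tilt()
E
```

```text
t: 17.27
tool_pos: [0.4571, -0.0084, 0.1011]
tool_rot: [-0.513, 0.487, 0.513, 0.486]
ft_force: [-1.3, 0.1, 0.3]
grip_width: 0.0177
[ 0.4571     -0.00843803  0.10109738] [-1.27105319  0.14372722  0.26419866] [ 0.03824604 -0.02683653 -0.01119908] 17.2667
sleeve top (0.1288, 31) tube (0.1232, 22) head rear/front (0.1255, 62) (0.1255, 59) (0.1261, 41)
```

```bash

python3 -m creep '0 0.001 0 0 0 0 1;0 0.0005 0 0 0 0 1;0 0 0 0 0 0 1;0 0 0 0 0 0 1'
python3 -m creep '0 -0.0005 0 0 0 0 1;0 0 0 0 0 0 -1;0 0 0 0 0 0 -1;0 0 0 0 0 0 -1;0 0 0 0 0 0 -1;0 0 0 0 0 0 -1;0 0 0 0 0 0 -1;0 0 0 0 0 0 -1'
python3 -m creep '0 0 0 0 0 0 -1;0 0 0 0 0 0 -1'
python3 - <<'E'
from h import *
s=state();print(s['tool_pos'],s['ft_force'],s['grip_width'],s['t']);tilt()
todo(tw(-.252,.048,.101))
f=cap('side');cv2.imwrite('pics/s11.png',cv2.resize(f['frame'][150:210,205:285],None,fx=10,fy=10,interpolation=2))
E
```

```text
t: 17.65
tool_pos: [0.457, -0.0085, 0.1018]
tool_rot: [0.513, -0.486, -0.512, -0.487]
ft_force: [2.4, 0.4, -0.3]
grip_width: 0.018
t: 18.32
tool_pos: [0.4564, -0.0085, 0.1013]
tool_rot: [-0.513, 0.487, 0.513, 0.487]
ft_force: [0.1, 0.0, -0.2]
grip_width: 0.0601
t: 18.48
tool_pos: [0.4565, -0.0085, 0.1014]
tool_rot: [-0.513, 0.487, 0.513, 0.487]
ft_force: [-0.1, -0.4, -0.1]
grip_width: 0.073
[ 0.45654481 -0.00847905  0.10138517] [-0.14856097 -0.36569768 -0.08385535] 0.07302188514861897 18.4833
sleeve top (0.12, 33) tube (0.1184, 19) head rear/front (0.1253, 59) (0.1262, 58) (0.1272, 44)
t 18.53 pos [ 0.4566 -0.0085  0.1014] w 0.0773 F [ 0.3  0.5 -0.2]
rot to go [-0.0007  0.     -0.0001] shift now-axes [ 0.0004 -0.0617 -0.0012] after-rot axes [ 0.0004 -0.0617 -0.0012]
```

View pics/s11.png

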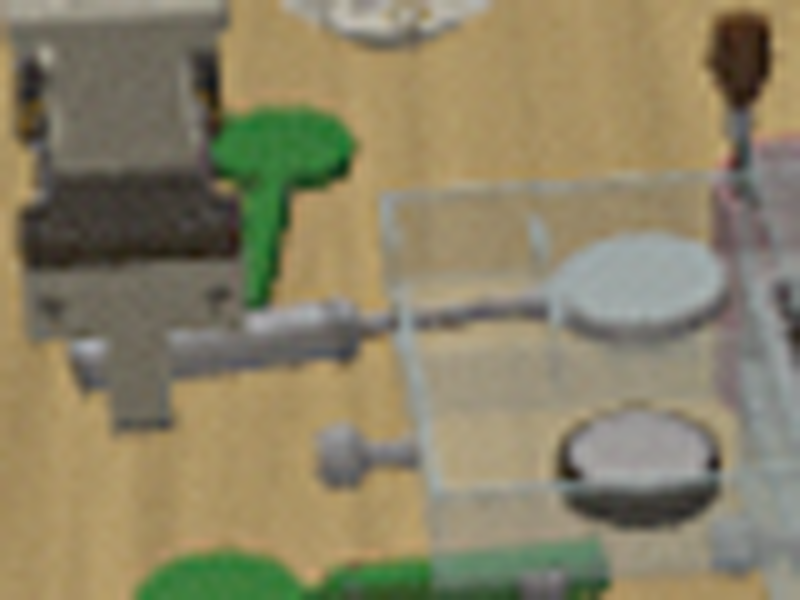

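```bash

python3 - <<'E'
from h import *
tilt();tilt()
f=dict(np.load('last_top.npz'))
g=cap('side');cv2.imwrite('pics/s12.png',cv2.resize(g['frame'][150:210,205:285],None,fx=10,fy=10,interpolation=2))
cv2.imwrite('pics/t12.png',cv2.resize(f['frame'][160:260,215:315],None,fx=6,fy=6,interpolation=2))
print(state()['t'])
E
```

```text
sleeve top (0.1213, 33) tube (0.1189, 20) head rear/front (0.1247, 61) (0.126, 58) (0.1283, 40)
sleeve top (0.1209, 33) tube (0.1174, 19) head rear/front (0.1251, 62) (0.1264, 58) (0.1287, 45)
18.7333
```

View pics/s12.png

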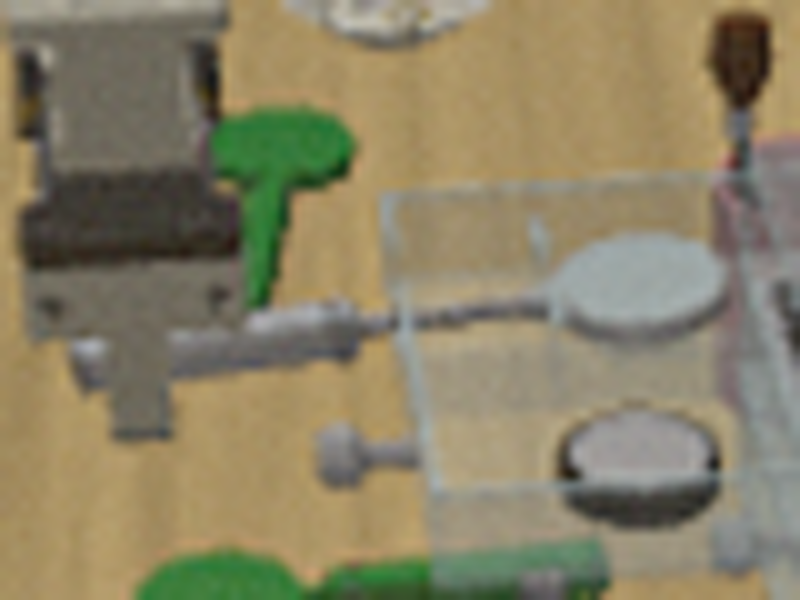

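View pics/t12.png

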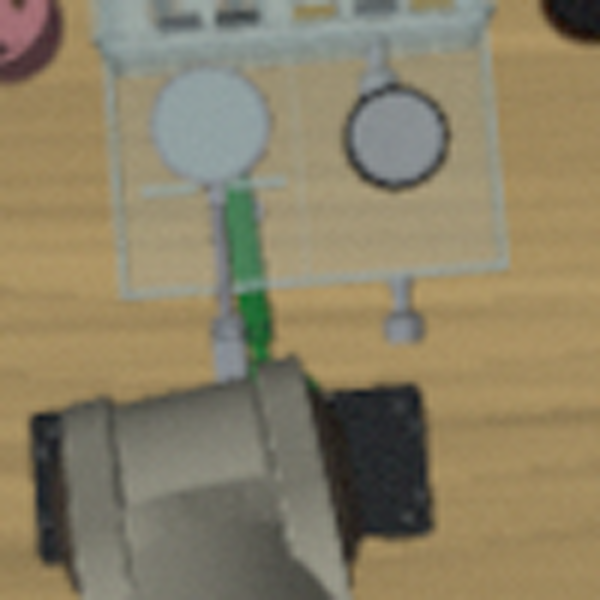

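The mirror is stable but nods about 4° handle-down. Its tube rests in the notch at top-crop (222,290), so its balance point lies inside the tray front. I move the open fingers along the sleeve to its inner end, then grip there.

```bash

python3 -m creep '0 -0.01 0 0 0 0 -1;0 -0.012 0 0 0 0 -1;0 -0.012 0 0 0 0 -1;0.002 -0.012 0 0 0 0 -1;0.003 -0.012 0 0 0 0 -1;0.003 -0.006 0 0 0 0 -1;0 0 0 0 0 0 -1;0 0 0 0 0 0 -1'
python3 - <<'E'
from h import *
todo(np.array([.521,-.0051,.093]))
g=cap('side');cv2.imwrite('pics/s13.png',cv2.resize(g['frame'][150:210,205:285],None,fx=10,fy=10,interpolation=2))
E
```

```text
t: 19.4
tool_pos: [0.5202, -0.005, 0.0929]
tool_rot: [-0.513, 0.487, 0.513, 0.486]
ft_force: [-0.2, -0.3, -0.1]
grip_width: 0.0918
t 19.4 pos [ 0.5202 -0.005   0.0929] w 0.0918 F [-0.2 -0.3 -0.1]
rot to go [-0.0005  0.0003 -0.0012] shift now-axes [-0.0001 -0.0008 -0.0001] after-rot axes [-0.0001 -0.0008 -0.0001]
```

View pics/s13.png

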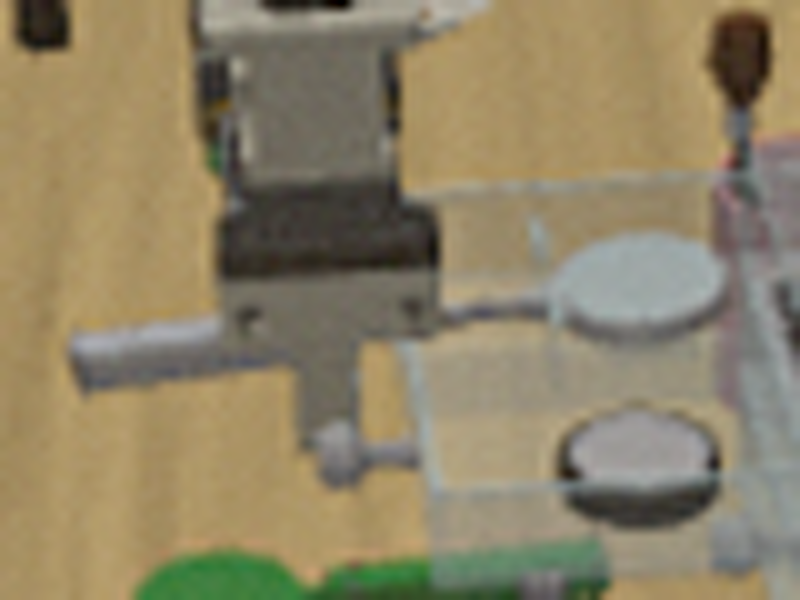

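```bash

python3 -m creep '0 0 0 0 0 0 1;0 0 0 0 0 0 1;0 0 0 0 0 0 1;0 0 0 0 0 0 1;0 0 0 0 0 0 1;0 0 0 0 0 0 1;0 0 0 0 0 0 1;0 0 0 0 0 0 1'
python3 -m creep '0 0 0 0 0 0 1;0 0 0 0 0 0 1;0 0 0 0 0 0 1;0 0 0 0 0 0 1;0 0 0 0 0 0 1;0 0 0 0 0 0 1;0 0 0 0 0 0 1;0 0 0 0 0 0 1'
python3 - <<'E'
from h import *
todo(np.array([.521,-.0051,.093]));tilt()
g=cap('side');cv2.imwrite('pics/s14.png',cv2.resize(g['frame'][150:210,205:285],None,fx=10,fy=10,interpolation=2))
E
```

```text
t: 20.12
tool_pos: [0.5205, -0.0052, 0.0934]
tool_rot: [0.513, -0.487, -0.513, -0.487]
ft_force: [0.0, 0.5, 0.4]
grip_width: 0.0427
t: 20.78
tool_pos: [0.5205, -0.0052, 0.0934]
tool_rot: [-0.513, 0.487, 0.513, 0.487]
ft_force: [-1.6, -0.7, -0.6]
grip_width: 0.0175
t 20.78 pos [ 0.5205 -0.0052  0.0934] w 0.0175 F [-1.6 -0.7 -0.6]
rot to go [-0.0006 -0.     -0.0001] shift now-axes [ 0.0004 -0.0005  0.0001] after-rot axes [ 0.0004 -0.0005  0.0001]
sleeve top (nan, 0) tube (nan, 0) head rear/front (0.125, 60) (0.1262, 59) (0.1282, 46)
  return _methods._mean(a, axis=axis, dtype=dtype,
  ret = ret.dtype.type(ret / rcount)
```

View pics/s14.png

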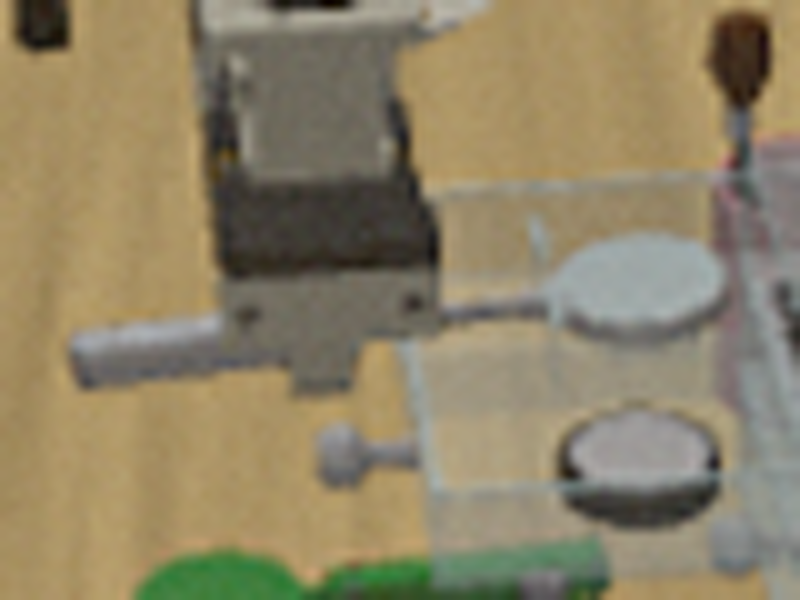

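```bash

python3 -m creep '-0.003 0 0 0 0 0.027 1;-0.003 0 0 0 0 0.027 1;-0.0025 0 0 0 0 0.024 1;0 0 0 0 0 0 1;0 0 0 0 0 0 1'
python3 - <<'E' 2>/dev/null
from h import *
todo(np.array([.521,-.0051,.1]));tilt();tilt();print(state()['torque'])
E
python3 -m creep '-0.003 0 0 0 0 0 1;-0.003 0 0 0 0 0 1;-0.003 0 0 0 0 0 1;-0.003 0 0 0 0 0 1;0 0 0 0 0 0 1;0 0 0 0 0 0 1'
python3 - <<'E' 2>/dev/null
from h import *
todo(np.array([.521,-.0051,.1]));tilt();tilt();print(state()['torque'])
g=cap('side');cv2.imwrite('pics/s15.png',cv2.resize(g['frame'][150:210,205:285],None,fx=10,fy=10,interpolation=2))
E
```

```text
t: 21.3
tool_pos: [0.5209, -0.005, 0.1016]
tool_rot: [-0.494, 0.506, 0.531, 0.467]
ft_force: [0.1, -0.3, -1.3]
grip_width: 0.0176
t 21.3 pos [ 0.5209 -0.005   0.1016] w 0.0176 F [ 0.1 -0.3 -1.3]
rot to go [-0.0006  0.0003 -0.0775] shift now-axes [ 0.0016 -0.0002 -0.0001] after-rot axes [ 0.0016 -0.0001 -0.0001]
sleeve top (nan, 0) tube (nan, 0) head rear/front (nan, 0) (0.1265, 28) (0.1249, 42)
sleeve top (nan, 0) tube (nan, 0) head rear/front (nan, 0) (0.1259, 29) (0.1255, 40)
[ 0.07279152 -0.20657313  0.04303463]
t: 21.9
tool_pos: [0.5219, -0.0051, 0.1142]
tool_rot: [-0.494, 0.506, 0.531, 0.467]
ft_force: [0.3, -0.5, -2.4]
grip_width: 0.0179
t 21.9 pos [ 0.5219 -0.0051  0.1142] w 0.0179 F [ 0.3 -0.5 -2.4]
rot to go [-0.0007 -0.0001 -0.0773] shift now-axes [ 0.0143 -0.0002  0.0001] after-rot axes [0.0142 0.0009 0.0001]
sleeve top (nan, 0) tube (nan, 0) head rear/front (nan, 0) (0.1382, 21) (0.1379, 50)
sleeve top (nan, 0) tube (nan, 0) head rear/front (nan, 0) (0.1375, 19) (0.1363, 50)
[ 0.05183034  0.0134039  -0.02982207]
```

View pics/s15.png

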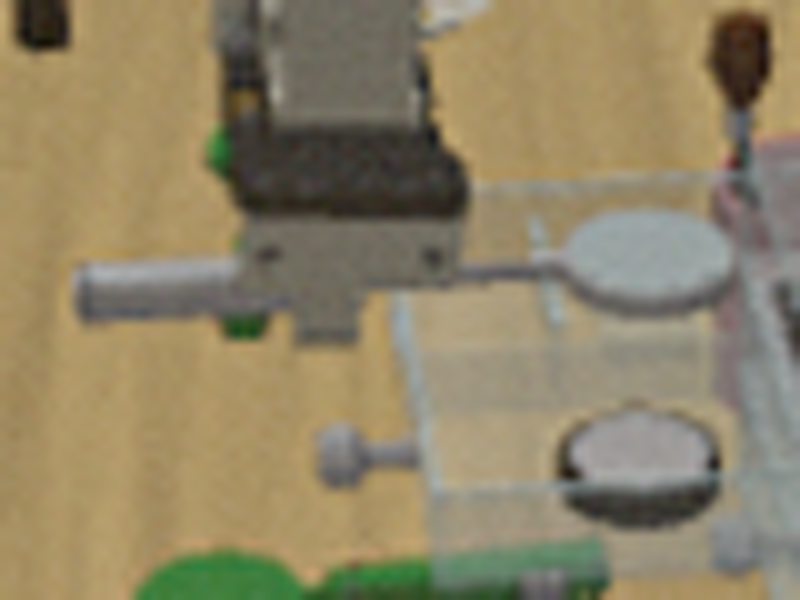

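The mirror is level: head at (648,255), handle at (150,290), and both rose 12 mm together. I carry on straight up.

```bash

python3 -m creep '-0.004 0.0003 0 0 0 0 1;-0.006 0.0005 0 0 0 0 1;-0.006 0.0005 0 0 0 0 1;-0.006 0.0005 0 0 0 0 1;-0.006 0.0005 0 0 0 0 1;-0.006 0.0005 0 0 0 0 1;-0.004 0.0003 0 0 0 0 1;0 0 0 0 0 0 1'
python3 -m creep '-0.004 0.0003 0 0 0 0 1;-0.006 0.0005 0 0 0 0 1;-0.006 0.0005 0 0 0 0 1;-0.006 0.0005 0 0 0 0 1;-0.006 0.0005 0 0 0 0 1;-0.006 0.0005 0 0 0 0 1;-0.004 0.0003 0 0 0 0 1;0 0 0 0 0 0 1'
python3 -m creep '0 0 0 0 0 0 1;0 0 0 0 0 0 1;0 0 0 0 0 0 1;0 0 0 0 0 0 1'
cat >> h.py <<'E'
def plane():
    f=cap('top');P=pts(f);m=(P[...,2]>.17)&(P[...,2]<.24)&(abs(P[...,0]-.64)<.035)&(abs(P[...,1]+.001)<.035)
    m=cv2.erode(m.astype(np.uint8),np.ones((3,3)))>0
    q=P[m];c=np.median(q,0);q=q[abs(q[:,2]-c[2])<.012]
    A=np.c_[q[:,:2]-q[:,:2].mean(0),np.ones(len(q))];k=np.linalg.lstsq(A,q[:,2],rcond=None)[0]
    print('head mean',q.mean(0).round(4),'slopes deg',np.rad2deg(np.arctan(k[:2])).round(1),len(q))
    return f
E
python3 - <<'E'
from h import *
todo(np.array([.521,-.0051,.2]));f=plane();plane();print(state()['torque'])
g=cap('side');cv2.imwrite('pics/s16.png',cv2.resize(g['frame'][110:240,200:360],None,fx=5,fy=4.6,interpolation=2))
cv2.imwrite('pics/t16.png',cv2.resize(f['frame'][110:250,195:325],None,fx=4.2,fy=4.2,interpolation=2))
E
```

```text
t: 22.72
tool_pos: [0.5224, -0.0051, 0.1533]
tool_rot: [-0.494, 0.506, 0.531, 0.467]
ft_force: [-0.0, 0.0, -1.8]
grip_width: 0.0178
t: 23.38
tool_pos: [0.5222, -0.0051, 0.1913]
tool_rot: [-0.494, 0.506, 0.531, 0.467]
ft_force: [-0.6, -0.7, -1.4]
grip_width: 0.0176
t: 23.72
tool_pos: [0.5211, -0.0051, 0.1897]
tool_rot: [-0.493, 0.507, 0.532, 0.466]
ft_force: [-0.8, -0.6, -1.8]
grip_width: 0.018
t 23.72 pos [ 0.5211 -0.0051  0.1897] w 0.018 F [-0.8 -0.6 -1.8]
rot to go [-0.0006  0.0001 -0.0788] shift now-axes [-0.0102  0.0009  0.    ] after-rot axes [-0.0103  0.0001  0.    ]
head mean [0.65   0.0031 0.2129] slopes deg [-3.  -1.1] 106
head mean [0.6503 0.0034 0.2128] slopes deg [1.  0.8] 101
[0.04964914 0.00525321 0.0507431 ]
```

View pics/s16.png

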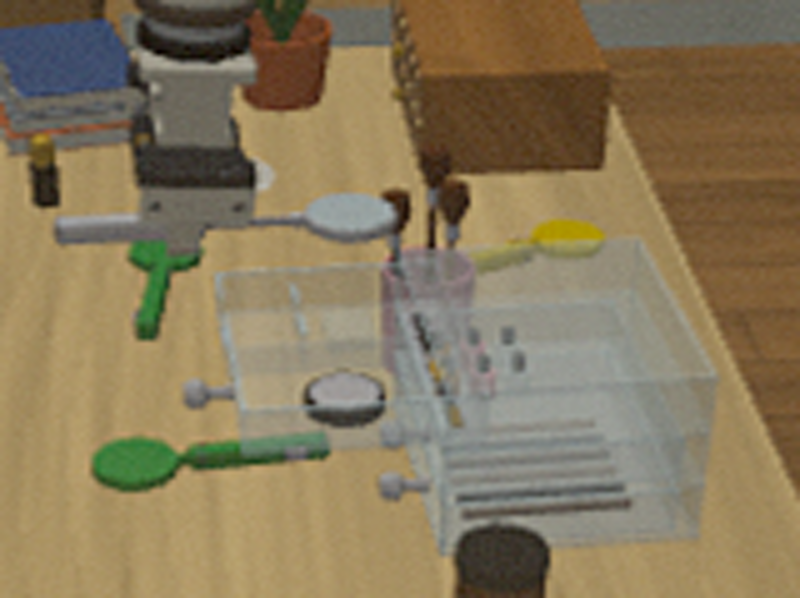

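View pics/t16.png

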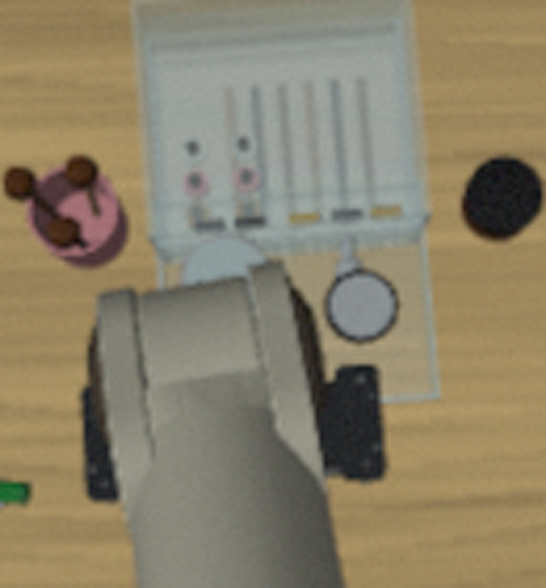

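```bash
python3 - <<'E'
from h import *
f=dict(np.load('last_side.npz'));P=pts(f)
m=(P[...,2]>.185)&(P[...,2]<.225)&(P[...,1]>-.05)&(P[...,1]<.045)&(P[...,0]>.4)&(P[...,0]<.7)
q=P[m]
print('x span',np.percentile(q[:,0],[0,.5,1,99,99.5,100]).round(4))
for a,b in((.43,.45),(.45,.47),(.60,.63),(.63,.66)):
    k=q[(q[:,0]>a)&(q[:,0]<b)];print(a,k[:,2].min().round(4),k[:,2].max().round(4),k[:,1].mean().round(4),len(k))
f=dict(np.load('last_side.npz'));m0=None
s=state();print(s['t'],s['joint_velocities'].__abs__().max() if hasattr(s['joint_velocities'],'__abs__') else s['joint_velocities'],s['tool_pos'])
E
```

```text
x span [0.439  0.4394 0.4396 0.6675 0.6683 0.6692]
0.43 0.2018 0.2195 -0.0145 24
0.45 0.1992 0.2192 -0.0165 33
0.6 0.2025 0.2144 -0.0063 61
0.63 0.2012 0.2153 -0.0077 88
23.8667 0.002785743604285839 [ 0.52125432 -0.00509555  0.18988483]
```

Level and still, 88 mm up. The side-view length ratio, extended to shut, is 66/49 = 1.35, where full extension would give 235/175 = 1.34. I hand in.

```bash
python3 -c "
from plant import *
print(hand_in())"
```

```text
the job is handed in; nothing more can be done
None
```

The job is handed in at about 24 s. The mirror is out and fully extended, held level with the glass up about 88 mm above where it lay.

- **Tray:** I pulled the top tray by its knob 135 mm to its stop, where the force rose to 16 N. It stayed out afterwards.
- **Extension:** I gripped the handle across its button and drew it out with the head in its rest. The pads closed to 17.7 mm, so the button was pressed in. I stopped at 62 mm of travel (60 mm plus the 1.5 mm gap), where the force rose to about 8 N.
- **Failed first lift:** Held at the button, the mirror turned about 5° in the pads and the head stayed on the rest. I lowered it and opened the fingers so the button could lock. It then nodded about 4° onto the tray's notch and stayed there. I regripped the sleeve at its inner end, levelled it and lifted it straight up, so the final grip is not on the button.

**Last checks:**
- The glass is level to within the noise of the depth reading (two fits gave -3° and +1°), and the arm is still.
- In the last pictures the lower trays are shut, and the compact, brush holder and jar look undisturbed. The other things were partly hidden or outside those crops.
- The two extension checks disagree slightly. The side-view length ratio fits full extension, but a depth-camera length came out 230 mm against an expected 235 mm, about one or two pixels short.

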